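Wedge the rocking parts cabinet

TASK

The little parts cabinet on the bench rocks because one of its legs is too short. With your fingertips push the wooden wedge along the bench, thin end first, under that short leg until the cabinet stands firm and level, and then press down firmly on the cabinet top above that leg for about a second to feel that it no longer rocks. Do not pick up or lift anything, do not shove the cabinet out of its place, leave the other things alone, and finish with your hand clear.

Things in the scene. Friction and masses are not known exactly. Their poses are not given: they have to be found in the camera images.
- cabinet: small steel drawer cabinet, a loose case 230 x 230 mm (1.3 to 2.1 kg) on four legs 28 mm across with half-round lower ends; underside 30, flat top 100 mm above the bench. Origin: centre of its footprint at bench level; z up; drawer fronts face +x. Leg axes at x = +-92, y = +-92 mm. It starts level on three; the leg at (+92, +92) has lost its rubber pad and ends 11 mm above the bench.
- short_foot (a point): centre of the lower end of the short leg, cabinet frame (92, 92, 11) mm; axes as the cabinet's. The end is a half-ball of radius 14 mm
- corner_top (a point): point on the cabinet's flat top straight above the short leg, cabinet frame (92, 92, 100) mm: where to press. Unwedged, 2 to 6 N here rocks the cabinet about the diagonal through the neighbouring legs, by up to 0.085 rad, until the short leg meets the bench; let go, it rocks back. A firm press is 8 to 15 N
- wedge: loose wooden wedge, 150 mm long, 50 wide, 24 high at its upright thick end, the flat slope falling evenly to 2 mm at the thin end; about 80 g. Origin: centre of its underside; x from the thick to the thin end, z up. It starts flat on the bench beside the cabinet's +y side, thin end towards the short leg, about 20 to 60 mm from it and up to about 12 mm and 0.12 rad out of line
- wedge_back (a point): middle of the wedge's upright thick-end face, 12 mm above the bench: where to push. The slope meets the short leg's end when the leg's axis is about 90 mm ahead of this point; the push then rises from about 1 N to several N, and going on lifts or shoves the cabinet
- wedge_tip (a point): middle of the wedge's thin-end edge, at bench level
- jar: loose glass jar 56 mm across, 75 mm tall, standing on the cabinet's top on the side away from the short leg; origin at the centre of its base. Leave it standing
- socket: loose steel socket, upright tube 32 mm across, 38 mm tall, origin at the centre of its base; stands beside the wedge. Leave alone
- tape_measure: loose tape measure 62 x 66 mm, 34 mm high, origin at the centre of its base; lies on the other side of the wedge. Leave alone
- tin: loose tin 60 mm across, 85 mm tall, origin at the centre of its base; stands nearer the robot. Leave alone
- screwdriver: loose screwdriver lying on the bench. Leave alone
- wrench: loose wrench lying on the bench. Leave alone
- offcut: loose wooden offcut, flat board 160 x 50 x 18 mm on the bench, origin at the centre of its underside. Leave alone
There are look-alikes about, which are no part of the job. Leave any pink look-alike of the jar alone. Leave any black look-alike of the wedge alone.

How it is judged:
On the way:
1. the cabinet is pressed down above its short leg and stays level, the wedge under that leg taking the load (contact force between the fingers and cabinet above 4 N and contact force between wedge and cabinet above 1 N and angle between cabinet's own z axis and vertical below 0.016 rad and x of short_foot in the frame of wedge between -0.01 and 0.035 m and y of short_foot in the frame of wedge between -0.025 and 0.025 m), for 0.3 s.
At the end, for the whole second after the job is handed in: The corner was pressed (4 N, 0.3 s) without rocking; the wedge lies flat under the short leg (axis 10 mm behind to 35 mm ahead of the wedge centre, 25 mm of its middle line), the cabinet is level to 0.016 rad, within 30 mm of its place and at rest, the jar stands (angle between cabinet's own z axis and vertical below 0.016 rad and x of short_foot in the frame of wedge between -0.01 and 0.035 m and y of short_foot in the frame of wedge between -0.025 and 0.025 m and angle between wedge's own z axis and vertical below 0.03 rad and linear speed of each of cabinet, wedge below 0.01 m/s and distance of cabinet from where it was at the start of the episode below 0.03 m and angle between jar's own z axis and vertical below 0.1 rad); the robot touches nothing.
It fails at once if the wedge is lifted off the bench or tipped (height (world z) of wedge above 0.012 m or angle between wedge's own z axis and vertical above 0.3 rad).
It fails at once if the cabinet is lifted or tipped over (height (world z) of cabinet above 0.02 m or angle between cabinet's own z axis and vertical above 0.2 rad).
It fails at once if the cabinet is shoved more than 40 mm out of its place (distance of cabinet from where it was at the start of the episode above 0.04 m).
It fails at once if the jar falls over or is shifted on the cabinet (angle between jar's own z axis and vertical above 0.4 rad or distance of jar from where it was at the start of the episode above 0.06 m).
It fails at once if another thing on the bench is moved more than 30 mm or knocked over (distance of any of socket, tape_measure, tin, screwdriver, wrench, offcut from where it was at the start of the episode above 0.03 m or angle between any of socket, tape_measure, tin's own z axis and vertical above 0.5 rad).
It also fails if it takes over 45 s, if anything falls off the work surface, if the arm or the gripper's body presses on something with over 40 N, if the wrist force passes 120 N, or if a joint passes its speed limit or range.

ROBOT

A 6-joint arm with a two-finger parallel gripper is mounted at the origin on the work surface. World frame = base frame: x ahead of the robot, y to its left, z up, the work surface at z = 0. Lengths are in m, angles in rad, forces in N, time in s.
With the tool pointing down it reaches from about 0.375 to 0.9 m from the base axis. Payload 3.1 kg.
Tool frame: the origin (TCP) lies midway between the tips of the shut fingers; the grasp point (between the pads) lies manip.hold_point_z behind it (manip.hold_point_z is the distance from the TCP to the grasp point, in m); z points along the fingers, y is the direction in which the jaws open and shut (so a half turn about z gives the same grasp; the last joint's range is limited). The gripper opens to 85 mm and grips with 20 to 120 N. Pads are 22 mm wide; open, the fingers measure 114 mm over their backs; the gripper's body (76 mm by 85 mm) begins 54 mm behind the grasp point. The pads swing forward as they close: fully open they stand 13 mm farther back than shut.
Start: joints at [-1.401, 0.527, 1.433, -0, 1.181, -0.178], TCP at [0.213, -0.588, 0.195] pointing down, gripper open.
Joint ranges: [-3.08, 3.08], [-0.75, 2.2], [0.22, 2.44], [-1.43, 4.57], [0, 2.65], [-2.85, 2.85]. Speed limits (rad/s): [2.79, 2.79, 3.14, 3.14, 3.14, 3.14].

INTERFACE

Orientations are given as a unit quaternion [x, y, z, w].
In Python, from station import manip, snapshot, workorder, models gives the robot as it stands.
- The arm moves only by the tool jog_arm, never from a script. Its argument "commands" is a list of rows, each a list of 5 numbers: the opening in per cent of the stroke, from 0 (shut) to 100 (fully open), then the shift along the world's x, y, z in cm, then the turn about the world's z in rad. A call has 1 to 8 rows; each row shifts and turns the pose as measured when the row begins; what a row does not reach is not made up. A row lasts 1/12 s, in which the tool goes at most 41.7 mm and 7.16 degrees, less where a joint would pass 70% of its speed; a pose out of reach is approached as far as the arm can. A call with a gripper value outside its range is refused whole. The fingers move at their own pace and stop on an object; "squeeze" is the grip in N (left out, the last holds). Time passes only in rows, so rows that do not move let the fingers close. It gives the time, the measured TCP pose, the force and the opening at its end, in the units of the state.
- manip.sense(): the state, without advancing time (a new reading comes with each control period).
- snapshot(name): name is "side" or "top" or "wrist"; returns a dict with "image" (400x640x3 uint8, red, green, blue), "intrinsics" (3x3 intrinsics, pixels), "extrinsics" (4x4, takes a point from camera to world coordinates); the wrist camera has in their place "hand_eye" (4x4, takes a point from camera to tool coordinates, whose origin is the TCP and whose axes are the flange's). Camera axes: x right, y down, z forward; pixel columns grow to the right and rows downward; lengths in m; the calibration is good to about 2 mm. The wrist camera is an equidistant fisheye: a pixel r from the principal point sees the ray r / f radians off the axis. A picture is of the moment at which its call begins: read the wrist's pose just before it. There is no depth.
- workorder.sign_off(): hands the job in, once; it reports no verdict.
Trained networks look in a picture, given as the dict that the camera call returned (one of the last four; its "shot" number tells which), for a name from the list of things; names that differ only in an ending like _2 or _b are one class to them, and where a whole thing is asked for, a point or a joint stands for the part that bears it (a point fixed in the world has none). Each returns a list of dicts, best first, with "score" (0 to 1); they miss things now and then, are a little off and sometimes report something else, mostly with a low value. They report only what shows in the picture. A call takes as long as a camera call. They do not tell look-alikes from the thing itself.
- models.find_in(picture, name): "centre" ([x, y, z] in m, in world coordinates, good to about 4 mm: the middle of the surface that is visible of it).
- models.pinpoint(picture, name): "centre" ([x, y, z] in m, in world coordinates, good to about 4 mm: a listed point, or the origin of a listed thing).
The state is a dict: "t": time; "q": joint angles; "qd": joint speeds; "tau": joint torques, N m; "tcp_pos": TCP position; "tool_rot": TCP orientation; "force": force on the tool from outside, world axes, zero at the start; "ft_torque": the same for the moment, N m; "finger_gap": opening from 0.0 (shut) to 1.0 (fully open).
Only numpy, scipy, OpenCV 4.12 (cv2) and the standard library are available. Lean on these libraries where they do the work, as an engineer would, in place of code of your own. Each camera call takes 0.05 s, during which the arm holds its last target. There are 200 camera calls.

## Working session

There is one attempt and no reset: what is moved stays moved. The work goes in short steps, Python scripts to look and compute and a tool call to move; the robot and the scene stay as the last step left them, time stands still between calls to the robot, and variables do not carry over. Pictures are saved under pics/ and viewed, about 8 in all and at most 12, crops included, and the job is handed in when it is done.

Besides the shell and the picture viewer there is one more tool, called as name([rows], argument=value, ...), one row to a line, values as JSON. jog_arm: Moves the arm, as the interface text tells. Its arguments: {"type":"object","properties":{"commands":{"type":"array","items":{"type":"array","items":{"type":"number"}}},"squeeze":{"type":"number"}},"required":["commands"]}

```bash
mkdir -p pics
cat > h.py <<'E'
from station import manip, snapshot, workorder, models
import numpy as np, cv2
def save(p,n): cv2.imwrite(f'pics/{n}.png', p['image'][:,:,::-1])
def proj(p,X):
    E=np.linalg.inv(np.array(p['extrinsics'])); c=E[:3,:3]@np.array(X)+E[:3,3]; u=np.array(p['intrinsics'])@c; return u[:2]/u[2]
def back(p,u,v,z):
    E=np.array(p['extrinsics']); d=E[:3,:3]@np.linalg.inv(np.array(p['intrinsics']))@np.array([u,v,1.]); o=E[:3,3]; return o+d*(z-o[2])/d[2]
E
python3 - <<'E'
from h import *
np.set_printoptions(precision=3,suppress=True)
for n in ['top','side']:
    p=snapshot(n); save(p,n)
    print(n,np.array(p['extrinsics'])[:3,3])
    for k in ['cabinet','short_foot','corner_top','wedge','wedge_back','wedge_tip','jar','socket','tape_measure','tin','offcut','screwdriver','wrench']:
        for d in models.pinpoint(p,k)[:3]: print(k,np.array(d['centre']),round(d['score'],2),proj(p,d['centre']).round())
print(manip.sense()['tool_rot'],manip.hold_point_z,manip.sense()['t'],manip.sense()['force'])
E
```

```text
top [0.471 0.011 1.404]
cabinet [ 0.483 -0.118 -0.001] 0.83 [346. 224.]
short_foot [ 0.565 -0.433 -0.003] 0.17 [444. 197.]
corner_top [ 0.564 -0.022  0.099] 0.95 [317. 196.]
wedge [ 0.682  0.228 -0.002] 0.98 [237. 162.]
wedge [0.422 0.295 0.003] 0.78 [216. 244.]
wedge [ 0.542  0.111 -0.003] 0.67 [274. 206.]
wedge_back [0.54  0.188 0.011] 0.93 [249. 206.]
wedge_back [0.492 0.273 0.017] 0.79 [222. 222.]
wedge_back [0.621 0.186 0.011] 0.61 [250. 181.]
wedge_tip [0.355 0.312 0.001] 0.91 [210. 265.]
wedge_tip [ 0.748  0.27  -0.002] 0.86 [224. 142.]
wedge_tip [ 0.549  0.041 -0.   ] 0.7 [296. 203.]
jar [ 0.457 -0.17   0.099] 0.68 [367. 232.]
jar [ 0.513 -0.318  0.003] 0.65 [409. 214.]
jar [ 0.402 -0.319 -0.001] 0.6 [409. 249.]
socket [0.466 0.057 0.   ] 0.63 [291. 229.]
tape_measure [0.663 0.073 0.006] 0.66 [286. 168.]
tape_measure [ 0.564 -0.018  0.102] 0.17 [315. 196.]
tin [ 0.416  0.138 -0.   ] 0.56 [266. 246.]
offcut [ 0.566 -0.432 -0.002] 0.94 [444. 197.]
screwdriver [ 0.753 -0.272 -0.006] 0.59 [393. 140.]
wrench [0.544 0.45  0.002] 0.58 [167. 206.]
wrench [0.469 0.056 0.   ] 0.2 [291.
[... 578 characters left out ...]
 0.268 0.   ] 0.64 [191. 282.]
jar [ 0.408 -0.318  0.001] 0.93 [413. 180.]
jar [ 0.46  -0.165  0.102] 0.7 [381. 176.]
socket [0.465 0.053 0.001] 0.48 [343. 258.]
tape_measure [ 0.664  0.074 -0.003] 0.8 [267. 239.]
tin [ 0.413  0.133 -0.003] 0.59 [350. 291.]
tin [0.547 0.116 0.002] 0.52 [300. 265.]
tin [ 0.538  0.454 -0.002] 0.33 [218. 391.]
offcut [ 0.565 -0.435  0.001] 0.76 [377. 147.]
screwdriver [0.546 0.117 0.001] 0.74 [301. 265.]
screwdriver [ 0.758 -0.272 -0.001] 0.72 [299. 159.]
screwdriver [ 0.539  0.452 -0.001] 0.55 [218. 390.]
wrench [ 0.539  0.452 -0.   ] 0.57 [218. 389.]
wrench [ 0.464  0.05  -0.   ] 0.47 [344. 258.]
[ 0.985  0.173  0.    -0.   ] 0.0187 1.4 [-0.038  0.743  0.221]
```

View pics/top.png

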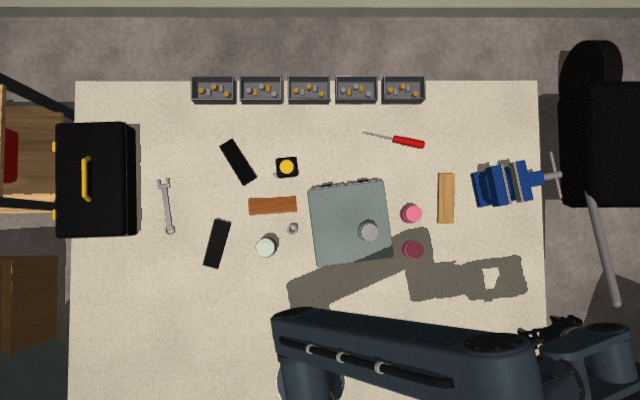

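View pics/side.png

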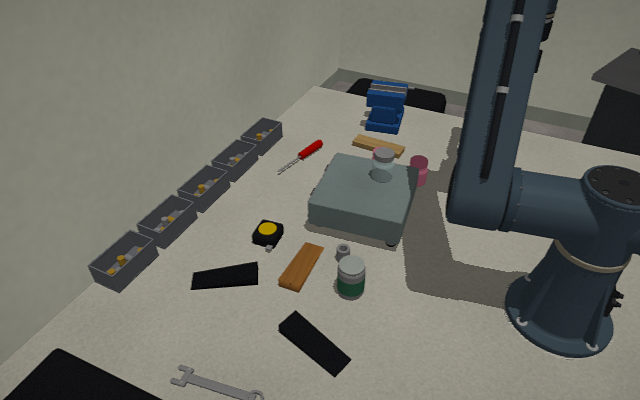

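The wooden wedge could be confused with the black wedges at top px (237,162) and (216,244), or with the offcut at (446,198). The brown one at (273,206) matches the description: beside the +y side, thin end to the leg, with the socket at (292,229) and the tape measure at (287,168) on either side. The real jar is the clear one on the cabinet at (369,231), and the pink ones at (411,214) and (413,249) are decoys. I'll refine this with colour segmentation and check the choice in a close crop.

Run:
```python
from h import *
np.set_printoptions(precision=4,suppress=True)
ims=[]
for n,(u,v) in {'top':(273,206),'side':(300,266)}.items():
    p=snapshot(n); hsv=cv2.cvtColor(p['image'],cv2.COLOR_RGB2HSV)
    print(hsv[v,u])
    m=cv2.inRange(hsv,(3,110,50),(20,255,255)); k,l=cv2.connectedComponents(m); m=(l==l[v,u]).astype(np.uint8)
    c=cv2.findContours(m,0,2)[0][0]; r=cv2.minAreaRect(c); b=cv2.boxPoints(r)
    q=cv2.approxPolyDP(cv2.convexHull(c),3,True)[:,0]
    print(n,'box'); [print(x,back(p,*x,0.0)[:2],back(p,*x,.024)[:2]) for x in b]
    print('poly'); [print(x,back(p,*x,0.0)[:2],back(p,*x,.024)[:2]) for x in q]
    ims.append(cv2.resize(p['image'][v-80:v+50,u-60:u+100],None,fx=2.5*1,fy=2.5,interpolation=2))
cv2.imwrite('pics/crop.png',np.hstack(ims)[:,:,::-1])
```

```text
[ 13 180 146]
top box
[247.5332 198.6196] [0.5648 0.1953] [0.5631 0.1921]
[295.2776 195.1261] [0.575  0.0436] [0.5732 0.043 ]
[296.4367 210.9681] [0.5245 0.0401] [0.5236 0.0396]
[248.6924 214.4616] [0.5144 0.1915] [0.5136 0.1884]
poly
[295 196] [0.5722 0.0445] [0.5705 0.0439]
[296 211] [0.5244 0.0415] [0.5235 0.041 ]
[249 214] [0.5158 0.1905] [0.5151 0.1875]
[248 199] [0.5635 0.1938] [0.5619 0.1906]
[ 15 182 119]
side box
[275.7163 283.5788] [0.5706 0.1895] [0.559  0.2064]
[302.8338 235.6017] [0.588  0.0252] [0.5758 0.047 ]
[323.5602 247.3167] [0.5234 0.0395] [0.5132 0.0609]
[296.4427 295.2937] [0.513  0.1982] [0.5031 0.2149]
poly
[323 247] [0.5251 0.0391] [0.5148 0.0605]
[298 291] [0.5156 0.1862] [0.5056 0.2033]
[279 285] [0.5619 0.1898] [0.5506 0.2068]
[280 276] [0.5731 0.1658] [0.5614 0.1835]
[306 242] [0.5704 0.0419] [0.5587 0.0633]
```

View pics/crop.png

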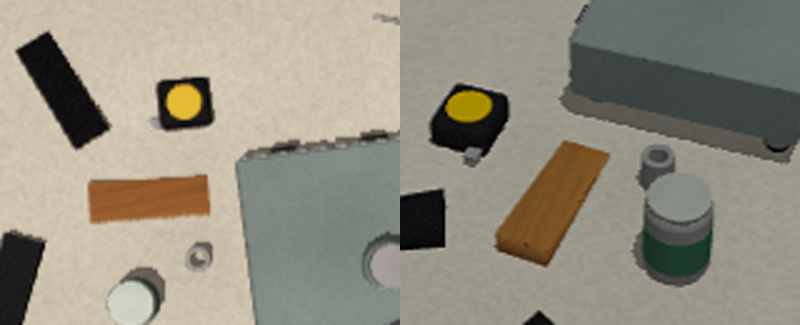

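jog_arm([
  [25,3.5,2,1,0.12],
  [25,3.5,2,1,0.12],
  [25,3.5,2,1,0.12],
  [25,3.5,2,1,0.12],
  [25,3.5,2,1,0.12],
  [25,3.5,2,1,0.12],
  [25,3.5,2,0,0.12],
  [25,3,2,0,0.12],
])

```text
t: 2.17
tcp_pos: [0.4878, -0.428, 0.2572]
tool_rot: [0.786, 0.618, -0.002, 0.003]
force: [-0.3, -0.5, -0.6]
finger_gap: 0.248
```

The crop shows the brown wedge, with its thick end at about (90,200) and its thin end at (208,195) facing the cabinet corner. The socket, tape measure and tin are clear of the lane. The foot is near (0.564,-0.019) and the wedge back near (0.539,0.190), so the push heading is about 0.12 rad.

jog_arm([
  [25,0.3,4.1,0,0.04],
  [25,0.3,4.1,0,0.04],
  [25,0.3,4.1,0,0.04],
  [25,0.3,4.1,0,0.04],
  [25,0.3,4.1,0,0.04],
  [25,0.3,4.1,0,0.04],
  [25,0.3,4.1,0,0.04],
  [25,0.3,4.1,0,0.02],
])

```text
t: 2.83
tcp_pos: [0.519, -0.098, 0.2572]
tool_rot: [0.677, 0.736, 0.001, 0.008]
force: [1.5, 0.5, 0.3]
finger_gap: 0.247
```

jog_arm([
  [25,0.3,4.1,0,0],
  [25,0.3,4.1,0,0],
  [25,0.3,4.1,0,0],
  [25,0.3,4.1,0,0],
  [25,0.3,4.1,0,0],
  [25,0.3,4.1,0,0],
  [25,0.3,4.1,0,0],
  [25,0.3,4.1,0,0],
])

```text
t: 3.5
tcp_pos: [0.5405, 0.2348, 0.2593]
tool_rot: [0.677, 0.736, 0.002, 0.01]
force: [1.2, 0.2, 0.7]
finger_gap: 0.25
```

Run:
```python
from h import *
np.set_printoptions(precision=4,suppress=True)
s=manip.sense(); p=snapshot('wrist'); save(p,'w1')
for k in ['wedge','wedge_back','wedge_tip','short_foot','corner_top','socket']:
    for d in models.pinpoint(p,k)[:2]: print(k,np.array(d['centre']),round(d['score'],2))
```

```text
wedge [ 0.686   0.2288 -0.0027] 0.79
wedge [0.5426 0.1192 0.0026] 0.71
wedge_back [0.537  0.1905 0.0161] 0.72
wedge_back [0.4982 0.273  0.0111] 0.63
wedge_tip [ 0.5478  0.0404 -0.0035] 0.97
wedge_tip [ 0.353   0.3169 -0.0003] 0.76
short_foot [ 0.563  -0.0156  0.0128] 0.76
corner_top [ 0.5434  0.451  -0.0023] 0.7
socket [ 0.4698  0.0566 -0.0031] 0.58
```

View pics/w1.png

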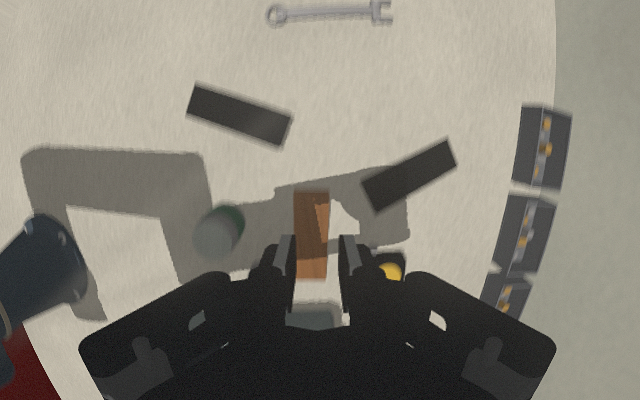

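jog_arm([
  [25,-0.2,0,-4.1,0],
  [25,0,0,-4.1,0],
  [25,0,0,-4.1,0],
  [25,0,0,-4.1,0],
  [25,0,0,-4.1,0],
  [25,0,0,-2,0],
  [25,0,0,-0.5,0],
  [25,0,0,0,0],
])

```text
t: 4.52
tcp_pos: [0.5455, 0.217, 0.0279]
tool_rot: [0.686, 0.727, 0.008, 0.015]
force: [0.3, -0.2, -0.1]
finger_gap: 0.248
```

The wrist view shows the wedge at (312,235), centred between the fingertips, with the black decoys well off to the sides. Next I'll correct the drift and finish the descent.

jog_arm([
  [25,-0.7,0.8,0,0],
  [25,0,0,-1,0],
  [25,0,0,-0.8,0],
  [25,0,0,-0.3,0],
  [25,0,0,0,0],
])

```text
t: 4.93
tcp_pos: [0.5434, 0.2247, 0.0116]
tool_rot: [0.687, 0.726, 0.013, 0.019]
force: [-0.9, -0.3, -0.5]
finger_gap: 0.25
```

Run:
```python
from h import *
np.set_printoptions(precision=4,suppress=True)
p=snapshot('side'); save(p,'s2')
cv2.imwrite('pics/s2.png',cv2.resize(p['image'][150:350,180:400],None,fx=3,fy=3)[:,:,::-1])
```

```text
(no output)
```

View pics/s2.png

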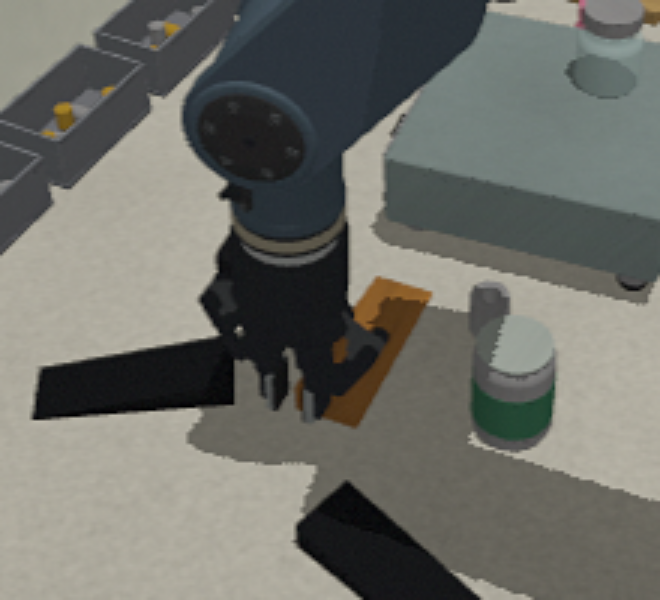

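Run:
```python
from h import *
from scipy.spatial.transform import Rotation as R
np.set_printoptions(precision=4,suppress=True)
p=snapshot('side'); s=manip.sense(); T=R.from_quat(s['tool_rot']).as_matrix(); print(T, s['tcp_pos'])
t=np.array(s['tcp_pos'])
f=lambda X:((proj(p,X)-[180,150])*3).round()
for off in [(0,0,0),(0,.015,0),(0,-.015,0),(0,.015,-.01),(0,-.015,-.01),(.011,-.015,0),(-.011,-.015,0)]: print(off,f(t+T@np.array(off)))
print('back',f([.538,.19,.0]),f([.514,.188,.0]),f([.563,.191,0]))
```

```text
[[-0.0542  0.9975  0.0456]
 [ 0.9985  0.0545 -0.0067]
 [-0.0091  0.0452 -0.9989]] [0.5435 0.2248 0.0119]
(0, 0, 0) [294. 437.]
(0, 0.015, 0) [275. 430.]
(0, -0.015, 0) [313. 444.]
(0, 0.015, -0.01) [275. 421.]
(0, -0.015, -0.01) [312. 435.]
(0.011, -0.015, 0) [306. 455.]
(-0.011, -0.015, 0) [319. 433.]
back [325. 416.] [355. 426.] [295. 406.]
```

The fingertips look higher than the TCP because they retract when open. I'll shut the fingers so the tips sit exactly at the TCP, which still leaves a push face about 2 to 3 cm wide.

jog_arm([
  [0,-0.4,0.2,0,0],
  [0,0,0,0,0],
  [0,0,0,0,0],
  [0,0,0,0,0],
  [0,0,0,0,0],
  [0,0,0,0,0],
], squeeze=20)

```text
t: 5.53
tcp_pos: [0.5402, 0.2278, 0.0137]
tool_rot: [0.687, 0.726, 0.015, 0.02]
force: [0.3, -0.7, -0.1]
finger_gap: -0.002
```

Run:
```python
from h import *
p=snapshot('side')
cv2.imwrite('pics/s3.png',cv2.resize(p['image'][200:320,230:350],None,fx=4,fy=4)[:,:,::-1])
t=np.array(manip.sense()['tcp_pos']);print(t,(proj(p,t)-[230,200])*4,(proj(p,[.514,.188,0])-[230,200])*4)
```

```text
[0.54027511 0.22774726 0.01365734] [194.19567559 386.40814423] [272.96904955 367.35056178]
```

View pics/s3.png

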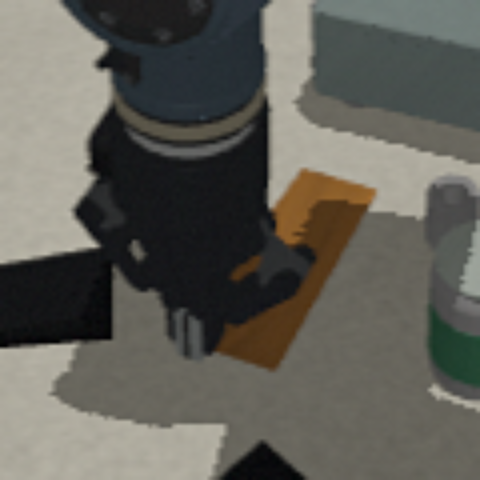

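Run:
```python
from h import *
p=snapshot('side')
c=p['image'][270:305,260:300].astype(float)
c=np.clip((c-20)*2.2,0,255).astype(np.uint8)
cv2.imwrite('pics/s4.png',cv2.resize(c,None,fx=14,fy=14,interpolation=0)[:,:,::-1])
t=np.array(manip.sense()['tcp_pos'])
for z in (0,.0137,.02,.03,.04): print(z,(proj(p,[t[0],t[1],z])-[260,270])*14,(proj(p,[t[0],t[1]-.011,z])-[260,270])*14)
```

```text
0 [265.11941201 428.91757168] [300.37442035 378.05186867]
0.0137 [259.95835485 372.31134927] [295.55677121 321.43602599]
0.02 [257.55477096 345.94895883] [293.31333278 295.07168238]
0.03 [253.69967116 303.6664128 ] [289.71537503 252.78935669]
0.04 [249.79479898 260.83796583] [286.07132309 209.96534338]
```

View pics/s4.png

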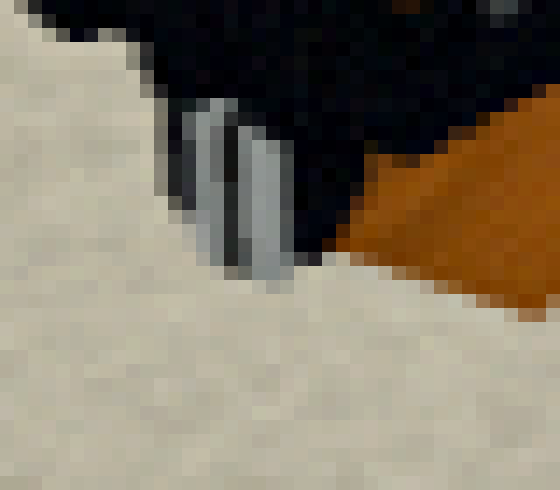

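By the side picture, the tips (about px (279,290)) look 1 to 2 cm higher than the reported TCP. I'll feel for the bench gently to settle it.

jog_arm([
  [0,0,0.6,-0.4,0],
  [0,0,0,-0.3,0],
  [0,0,0,0,0],
])

```text
t: 5.88
tcp_pos: [0.5405, 0.2342, 0.0061]
tool_rot: [0.687, 0.726, 0.015, 0.02]
force: [-0.3, 0.5, -0.2]
finger_gap: 0.0
```

jog_arm([
  [0,0,0,-0.3,0],
  [0,0,0,-0.2,0],
  [0,0,0,0,0],
])

```text
t: 6.13
tcp_pos: [0.5402, 0.2345, -0.0001]
tool_rot: [0.687, 0.726, 0.015, 0.02]
force: [0.4, 0.6, 0.6]
finger_gap: 0.002
```

jog_arm([
  [0,0,0,-0.3,0],
  [0,0,0,-0.2,0],
  [0,0,0,0,0],
])

```text
t: 6.38
tcp_pos: [0.5401, 0.2343, -0.0059]
tool_rot: [0.687, 0.726, 0.014, 0.02]
force: [-0.1, 0.7, 0.6]
finger_gap: -0.0
```

Run:
```python
from h import *
p=snapshot('side'); q=snapshot('top')
a=cv2.resize(p['image'][265:305,260:300],None,fx=10,fy=10,interpolation=0); b=cv2.resize(q['image'][170:250,210:290],None,fx=5,fy=5,interpolation=0)
c=np.hstack([a,b]).astype(float); c=np.clip((c-15)*1.6,0,255).astype(np.uint8)
cv2.imwrite('pics/s5.png',c[:,:,::-1])
s=manip.sense();t=np.array(s['tcp_pos']);print(t,s['q'],(proj(p,t)-[260,265])*10,(proj(q,t)-[210,170])*5)
```

```text
[ 0.54017587  0.23433802 -0.00556026] [ 0.22937892  0.75649255  1.69728338 -0.0282087   0.64227669  0.1963777 ] [175.8292567  394.73121207] [127.22758094 182.51440928]
```

View pics/s5.png

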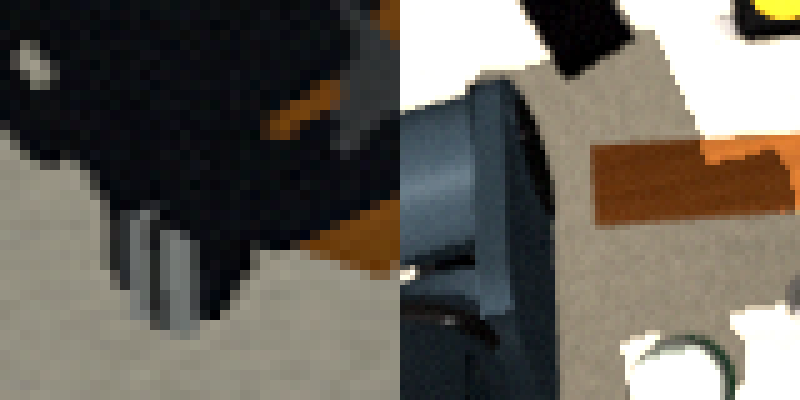

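The tips really do end about 19 mm behind the reported TCP (6.5 px higher in the side view, and no contact at z=-0.006), so they are now at about z=13 mm. I'll go a little lower and then approach the wedge back at x≈0.538.

jog_arm([
  [0,0,0,-0.3,0],
  [0,0,0,-0.1,0],
  [0,-0.1,-0.8,0,0],
  [0,0,-0.8,0,0],
  [0,0,-0.5,0,0],
])

```text
t: 6.9
tcp_pos: [0.5394, 0.2127, -0.0097]
tool_rot: [0.686, 0.727, 0.015, 0.02]
force: [-0.3, 0.4, -0.7]
finger_gap: 0.0
```

jog_arm([
  [0,0,-0.5,0,0],
  [0,0,-0.5,0,0],
  [0,0,-0.5,0,0.0],
  [0,0.1,-0.6,0,0.02],
  [0,0.1,-0.6,0,0.02],
  [0,0.1,-0.6,0,0.02],
  [0,0.1,-0.6,0,0.02],
  [0,0,0,0,0],
])

```text
t: 7.57
tcp_pos: [0.5438, 0.1668, -0.0091]
tool_rot: [0.657, 0.754, 0.016, 0.02]
force: [-0.3, 0.8, 0.2]
finger_gap: 0.0
```

```bash
cat > look.py <<'E'
from h import *
np.set_printoptions(precision=4,suppress=True)
s=manip.sense(); print('tcp',np.array(s['tcp_pos']),'yaw',2*np.arctan2(s['tool_rot'][1],s['tool_rot'][0])-np.pi/2,s['force'])
for n in ['top','side','wrist']:
    p=snapshot(n)
    for k in ['wedge_tip','wedge','wedge_back','short_foot','corner_top','cabinet']:
        for d in models.pinpoint(p,k)[:3]:
            c=np.array(d['centre'])
            if abs(c[0]-.53)<.07 and c[1]<.24 and c[1]>-.2: print(n,k,c,round(d['score'],2))
    if n=='top':
        hsv=cv2.cvtColor(p['image'],cv2.COLOR_RGB2HSV); m=cv2.inRange(hsv,(3,110,30),(20,255,255)); m[:,:225]=0;m[:,335:]=0;m[:185]=0;m[225:]=0
        c=max(cv2.findContours(m,0,1)[0],key=cv2.contourArea); r=cv2.minAreaRect(c)
        B=np.array([back(p,*x,.012)[:2] for x in cv2.boxPoints(r)]); B=B[np.argsort(B[:,1])]
        a,b=B[:2].mean(0),B[2:].mean(0); print('box tipside',a,'back',b,'len',np.linalg.norm(a-b),'angle',np.arctan2(a[0]-b[0],b[1]-a[1]))
E
python3 look.py
```

```text
tcp [ 0.5438  0.1668 -0.0091] yaw 0.13704626045761747 [-0.3365  0.7505  0.2399]
top wedge_tip [ 0.5521  0.0414 -0.0013] 0.95
top wedge [ 0.5422  0.1136 -0.0013] 0.96
top cabinet [ 0.4836 -0.1183  0.001 ] 0.57
box tipside [0.5479 0.0408] back [0.5419 0.1319] len 0.09130025294064112 angle 0.06546979010488642
side wedge_tip [0.5441 0.0408 0.0015] 0.8
side wedge_tip [0.5444 0.1184 0.0018] 0.67
side wedge [ 0.5442  0.1153 -0.0002] 0.72
side wedge_back [0.5346 0.1928 0.0124] 0.76
side short_foot [ 0.5637 -0.0162  0.0073] 0.58
side corner_top [ 0.5654 -0.0219  0.098 ] 0.94
side cabinet [ 0.484  -0.1217  0.0005] 0.86
wrist wedge [0.5421 0.1201 0.0033] 0.98
wrist wedge_back [0.5354 0.1938 0.0121] 0.84
```

The wedge has not moved, so the tips slid over it and sit even higher than I estimated. I'll back off behind the wedge and feel down until the tips touch the bench.

jog_arm([
  [0,0,0,0.8,0],
  [0,0,2.5,0.3,-0.03],
  [0,-0.3,2.5,0,-0.03],
  [0,-0.3,2,0,-0.01],
  [0,0,0.8,-0.8,0],
  [0,0,0.2,-0.8,0],
  [0,0,0,0,0],
])

```text
t: 9.2
tcp_pos: [0.5391, 0.2498, -0.0117]
tool_rot: [0.684, 0.729, 0.016, 0.021]
force: [-0.0, -0.4, -0.4]
finger_gap: -0.002
```

jog_arm([
  [0,0,0,-0.3,0],
  [0,0,0,-0.2,0],
  [0,0,0,0,0],
])

```text
t: 9.45
tcp_pos: [0.5384, 0.2475, -0.0184]
tool_rot: [0.685, 0.728, 0.015, 0.02]
force: [-0.4, 0.5, -0.6]
finger_gap: 0.004
```

jog_arm([
  [0,0,0,-0.3,0],
  [0,0,0,-0.1,0],
  [0,0,0,0,0],
])

```text
t: 9.7
tcp_pos: [0.5386, 0.2452, -0.0232]
tool_rot: [0.686, 0.727, 0.014, 0.02]
force: [-0.5, 0.1, -0.3]
finger_gap: -0.002
```

jog_arm([
  [0,0,0,-0.3,0],
  [0,0,0,-0.1,0],
  [0,0,0,0,0],
])

```text
t: 9.95
tcp_pos: [0.539, 0.2445, -0.0275]
tool_rot: [0.686, 0.727, 0.014, 0.02]
force: [0.2, -0.1, -0.1]
finger_gap: 0.001
```

jog_arm([
  [0,0,0,-0.2,0],
  [0,0,0,-0.1,0],
  [0,0,0,0,0],
])

```text
t: 10.2
tcp_pos: [0.5391, 0.2446, -0.0307]
tool_rot: [0.686, 0.727, 0.015, 0.02]
force: [-0.1, -0.4, 0.3]
finger_gap: -0.002
```

Run:
```python
from h import *
np.set_printoptions(precision=4,suppress=True)
p=snapshot('side')
a=cv2.resize(p['image'][250:310,240:320],None,fx=8,fy=8,interpolation=0)
c=np.clip((a.astype(float)-15)*1.6,0,255).astype(np.uint8)
cv2.imwrite('pics/s6.png',c[:,:,::-1])
s=manip.sense();t=np.array(s['tcp_pos']);print(t,s['force'])
for dx in(-.011,0,.011):
  for z in (0,.01): print(dx,z,(proj(p,[t[0]-.01,t[1]+dx,z])-[240,250])*8)
```

```text
[ 0.5391  0.2446 -0.0306] [-0.6667  0.3389 -0.2983]
-0.011 0 [336.4254 435.3249]
-0.011 0.01 [334.4199 411.7755]
0 0 [316.0012 465.3023]
0 0.01 [313.8487 441.7633]
0.011 0 [295.2602 495.7446]
0.011 0.01 [292.9565 472.2192]
```

View pics/s6.png

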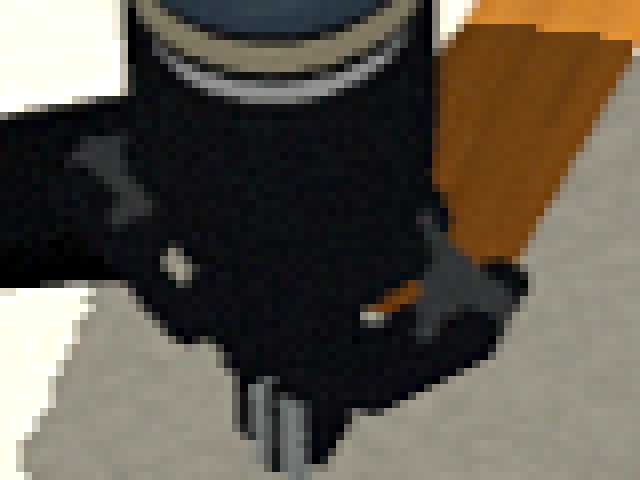

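The lower tip edge at crop (290,475) matches z≈9 mm, so I'll take the tip height as TCP z + 0.040. That is a good pushing height, so I'll push now.

jog_arm([
  [0,0,-1,0,0],
  [0,0,-1,0,0],
  [0,0,-1,0,0.0],
  [0,0,-0.5,0,0],
  [0,0,-0.5,0,0],
  [0,0,-0.5,0,0],
  [0,0,-0.5,0,0],
  [0,0,-0.5,0,0],
])

```text
t: 10.92
tcp_pos: [0.5391, 0.1839, -0.0302]
tool_rot: [0.686, 0.727, 0.015, 0.02]
force: [-0.2, -0.6, -0.9]
finger_gap: 0.0
```

```bash
python3 look.py
```

```text
tcp [ 0.5391  0.1839 -0.0302] yaw 0.05746468278942518 [-0.2228 -0.6153 -0.8703]
top wedge_tip [ 0.55    0.0235 -0.0027] 0.58
top wedge [ 0.5431  0.0949 -0.0011] 0.74
top wedge_back [0.5392 0.17   0.0075] 0.8
top corner_top [ 0.5632 -0.0201  0.0975] 0.68
top cabinet [ 0.4832 -0.1178 -0.0006] 0.95
box tipside [0.5482 0.0246] back [0.5396 0.156 ] len 0.13165752105732373 angle 0.06545761233655209
side wedge_tip [ 0.5463  0.02   -0.002 ] 0.76
side wedge [0.5428 0.0983 0.0011] 0.74
side wedge_back [0.5367 0.1714 0.012 ] 0.66
side short_foot [ 0.5627 -0.0158  0.0075] 0.68
side corner_top [ 0.5634 -0.0172  0.1004] 0.73
side cabinet [ 0.4824 -0.1197  0.0009] 0.85
side cabinet [ 0.4632  0.0533 -0.0024] 0.33
```

The wedge now follows (back at y≈0.172, contact about 12 mm ahead of the TCP). Next I'll steer it to about 0.13 rad while advancing.

jog_arm([
  [0,0,-0.5,0,0.025],
  [0,0.05,-0.5,0,0.025],
  [0,0.05,-0.5,0,0.025],
  [0,0.05,-0.5,0,0.01],
  [0,0.05,-0.5,0,0],
  [0,0.05,-0.5,0,0],
  [0,0,0,0,0],
])

```text
t: 12.55
tcp_pos: [0.5416, 0.1536, -0.0302]
tool_rot: [0.653, 0.757, 0.016, 0.02]
force: [-0.8, -0.5, 0.9]
finger_gap: 0.002
```

```bash
python3 look.py
```

```text
tcp [ 0.5416  0.1536 -0.0302] yaw 0.146586309922357 [-0.8329 -0.4575  0.8992]
top wedge_tip [ 0.5576 -0.0072 -0.0029] 0.96
top wedge [0.5475 0.064  0.0011] 0.6
top corner_top [ 0.5631 -0.0206  0.1009] 0.76
top corner_top [ 0.557  -0.0068 -0.0033] 0.38
box tipside [0.5555 0.0032] back [0.5444 0.113 ] len 0.1103527362213223 angle 0.10104526014475769
side wedge_tip [ 0.555  -0.0086  0.0021] 0.74
side wedge [0.5488 0.0708 0.0017] 0.67
side wedge_back [0.5408 0.144  0.0068] 0.57
side short_foot [ 0.5646 -0.0151  0.0105] 0.95
side corner_top [ 0.5636 -0.0183  0.0951] 0.68
side cabinet [ 0.4819 -0.1225  0.0042] 0.58
```

jog_arm([
  [0,0.07,-0.6,0,0],
  [0,0.08,-0.6,0,0],
  [0,0.08,-0.6,0,0],
  [0,0.08,-0.6,0,0],
  [0,0.08,-0.6,0,0],
  [0,0.08,-0.6,0,0],
  [0,0.08,-0.6,0,0],
  [0,0.08,-0.6,0,0],
])

```text
t: 14.27
tcp_pos: [0.548, 0.1021, -0.0302]
tool_rot: [0.653, 0.757, 0.016, 0.02]
force: [0.3, 0.2, -0.8]
finger_gap: 0.002
```

```bash
python3 look.py
```

```text
tcp [ 0.548   0.1021 -0.0302] yaw 0.14815014518560932 [ 0.3462  0.2162 -0.7556]
top wedge [ 0.5598  0.0151 -0.0028] 0.47
top corner_top [ 0.5637 -0.0225  0.0999] 0.63
top cabinet [ 0.4869 -0.1188 -0.0037] 0.86
box tipside [0.561  0.0044] back [0.5547 0.0504] len 0.04641473466734419 angle 0.13637574969839014
side wedge [ 0.561   0.0167 -0.0021] 0.65
side wedge_back [0.5634 0.0195 0.0001] 0.57
side corner_top [ 0.5644 -0.0199  0.0947] 0.67
side cabinet [ 0.4819 -0.1202 -0.0014] 0.72
```

jog_arm([
  [0,0.03,-0.3,0,0],
  [0,0.03,-0.3,0,0],
  [0,0.03,-0.3,0,0],
  [0,0.03,-0.3,0,0],
])

```text
t: 15.65
tcp_pos: [0.549, 0.0906, -0.0302]
tool_rot: [0.652, 0.758, 0.016, 0.019]
force: [0.1, 0.6, 0.0]
finger_gap: 0.006
```

jog_arm([
  [0,0.02,-0.2,0,0],
  [0,0.02,-0.2,0,0],
])

```text
t: 15.82
tcp_pos: [0.5495, 0.0857, -0.0302]
tool_rot: [0.652, 0.757, 0.016, 0.019]
force: [-0.3, -0.3, 1.2]
finger_gap: 0.002
```

jog_arm([
  [0,0.02,-0.2,0,0],
])

```text
t: 15.9
tcp_pos: [0.5497, 0.0834, -0.0302]
tool_rot: [0.653, 0.757, 0.016, 0.019]
force: [0.3, 2.8, 0.8]
finger_gap: -0.001
```

jog_arm([
  [0,0.01,-0.1,0,0],
])

```text
t: 15.98
tcp_pos: [0.5496, 0.0824, -0.0302]
tool_rot: [0.653, 0.757, 0.016, 0.019]
force: [-0.2, 3.4, 1.1]
finger_gap: -0.002
```

jog_arm([
  [0,0.01,-0.1,0,0],
])

```text
t: 16.07
tcp_pos: [0.5495, 0.0818, -0.0302]
tool_rot: [0.653, 0.757, 0.016, 0.018]
force: [0.1, 5.1, 1.2]
finger_gap: 0.001
```

```bash
python3 look.py
python3 - <<'E'
from h import *
f=[]
for i in range(3): p=snapshot('side'); f.append(manip.sense()['force'])
print(np.mean(f,0))
cv2.imwrite('pics/s7.png',cv2.resize(p['image'][170:300,230:400],None,fx=4,fy=4,interpolation=2)[:,:,::-1])
E
```

```text
tcp [ 0.5495  0.0818 -0.0302] yaw 0.14663558828961865 [0.1338 5.1246 1.2011]
top wedge_tip [ 0.4845 -0.1157 -0.0014] 0.4
top wedge [ 0.558  -0.0081  0.0006] 0.47
top wedge_back [ 0.5645 -0.0175  0.009 ] 0.75
top short_foot [ 0.5649 -0.0201  0.0102] 0.63
top corner_top [ 0.5631 -0.0237  0.1017] 0.77
top cabinet [ 0.4866 -0.1185 -0.0008] 0.66
box tipside [0.5585 0.0032] back [0.5586 0.0221] len 0.018943582738908255 angle -0.005849654177364052
side wedge [ 0.5617 -0.0027 -0.0005] 0.38
side wedge_back [0.5465 0.0716 0.0107] 0.64
side corner_top [ 0.5629 -0.0168  0.0989] 0.71
side cabinet [ 0.484  -0.1225  0.0033] 0.73
[-1.44731225  5.25846608  1.7402718 ]
```

View pics/s7.png

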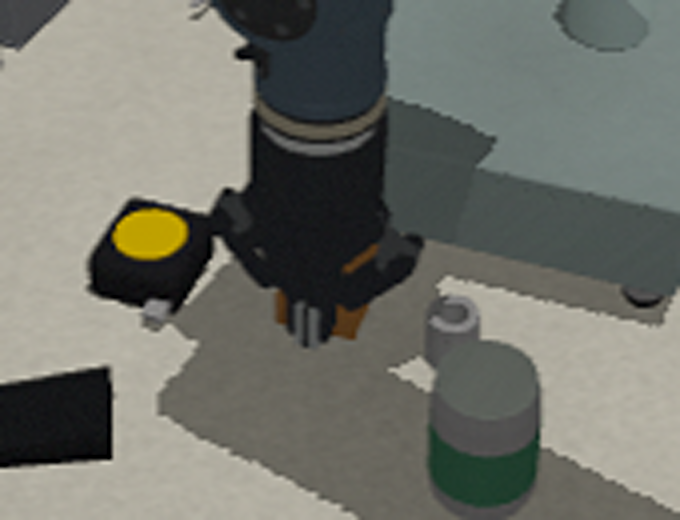

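The wedge is engaged with about 5 N of push, and its back is about 89 mm from the leg axis. The picture shows the wedge's thick end at crop (320,310) behind the fingertips, with the tape measure and socket untouched. I'll back off, go up and over to the corner.

jog_arm([
  [0,-0.15,1,0,0],
  [0,-0.3,2,0,0],
  [0,-0.2,1,3,0],
  [0,0,0,4,0],
  [0,0,0,4,0],
  [0,0,0,4,0],
  [0,0,0,2,0],
  [0,0,0,0,0],
])

```text
t: 17.93
tcp_pos: [0.5454, 0.12, 0.1438]
tool_rot: [0.652, 0.757, 0.014, 0.023]
force: [0.8, 0.1, -0.9]
finger_gap: 0.002
```

```bash
python3 look.py
```

```text
tcp [0.5454 0.12   0.1438] yaw 0.14882151334503213 [ 0.8009  0.0761 -0.922 ]
top wedge [ 0.5611 -0.0065  0.0011] 0.71
top wedge_back [0.5497 0.0712 0.0089] 0.9
top short_foot [ 0.5666 -0.0191  0.008 ] 0.87
top corner_top [ 0.5641 -0.0236  0.0984] 0.59
top cabinet [ 0.4879 -0.1184 -0.0018] 0.97
box tipside [0.5601 0.0034] back [0.5508 0.0706] len 0.0678085786065283 angle 0.13635553870463302
side wedge_tip [ 0.5629 -0.0175  0.0968] 0.61
side wedge_back [0.5495 0.0741 0.0079] 0.75
side short_foot [ 0.5649 -0.0192  0.0081] 0.84
side cabinet [ 0.4848 -0.1216 -0.0001] 0.81
wrist wedge_back [0.5498 0.0703 0.0146] 0.74
wrist short_foot [0.55   0.0721 0.0146] 0.69
```

The wedge lies well: the foot is about 16 to 18 mm ahead of the wedge centre and 2 mm off its middle line. I'll move over the corner and descend.

jog_arm([
  [0,0.5,-3.5,0,0],
  [0,0.5,-3.5,0,0],
  [0,0.5,-3.5,0,0],
  [0,0.4,-3.2,0,0],
  [0,0,-0.2,0,0],
  [0,0,0,-2,0],
  [0,0,0,-2,0],
  [0,0,0,0,0],
])

```text
t: 19.65
tcp_pos: [0.5639, -0.0245, 0.1006]
tool_rot: [0.652, 0.758, 0.013, 0.023]
force: [-0.2, 0.3, -0.3]
finger_gap: -0.001
```

jog_arm([
  [0,0,0.4,-1.5,0],
  [0,0,0.1,-1.0,0],
  [0,0,0,-0.5,0],
  [0,0,0,0,0],
])

```text
t: 19.98
tcp_pos: [0.5645, -0.0183, 0.0709]
tool_rot: [0.651, 0.758, 0.014, 0.023]
force: [-0.1, 0.2, 0.1]
finger_gap: 0.001
```

jog_arm([
  [0,0,0,-0.3,0],
  [0,0,0,0,0],
])

```text
t: 20.15
tcp_pos: [0.5651, -0.0178, 0.0686]
tool_rot: [0.651, 0.759, 0.014, 0.024]
force: [-0.6, -0.3, 0.7]
finger_gap: -0.003
```

jog_arm([
  [0,0,0,-0.2,0],
  [0,0,0,0,0],
])

```text
t: 20.32
tcp_pos: [0.566, -0.0178, 0.0676]
tool_rot: [0.651, 0.759, 0.015, 0.025]
force: [0.6, -0.5, 0.6]
finger_gap: 0.001
```

jog_arm([
  [0,-0.1,0,-0.4,0],
  [0,0,0,0,0],
])

```text
t: 20.48
tcp_pos: [0.5664, -0.0181, 0.0646]
tool_rot: [0.651, 0.759, 0.015, 0.026]
force: [0.2, -0.0, -0.4]
finger_gap: -0.0
```

jog_arm([
  [0,-0.05,0,-0.3,0],
  [0,0,0,0,0],
])

```text
t: 20.65
tcp_pos: [0.5673, -0.0181, 0.0644]
tool_rot: [0.651, 0.759, 0.016, 0.028]
force: [0.7, -0.4, -0.2]
finger_gap: 0.0
```

jog_arm([
  [0,0,0,-0.2,0],
  [0,0,0,0,0],
])

```text
t: 20.82
tcp_pos: [0.5678, -0.0182, 0.0643]
tool_rot: [0.651, 0.759, 0.017, 0.028]
force: [0.6, 0.0, 0.2]
finger_gap: 0.001
```

Run:
```python
from h import *
np.set_printoptions(precision=4,suppress=True)
s=manip.sense()
for k in ['q','qd','tau','force','ft_torque','tcp_pos','tool_rot']: print(k,np.array(s[k]))
p=snapshot('side')
cv2.imwrite('pics/s8.png',cv2.resize(p['image'][130:280,250:430],None,fx=4,fy=4,interpolation=2)[:,:,::-1])
```

```text
q [-0.231   0.6152  1.7432  0.0059  0.717  -0.3884]
qd [ 0.     -0.0119  0.0004  0.0018  0.0043  0.0003]
tau [  0.0738 -41.0924 -11.3911   0.0608  -0.3468   0.003 ]
force [0.6212 0.0072 0.2261]
ft_torque [-0.002   0.0568  0.0105]
tcp_pos [ 0.5678 -0.0182  0.0643]
tool_rot [0.6506 0.7587 0.017  0.0285]
```

View pics/s8.png

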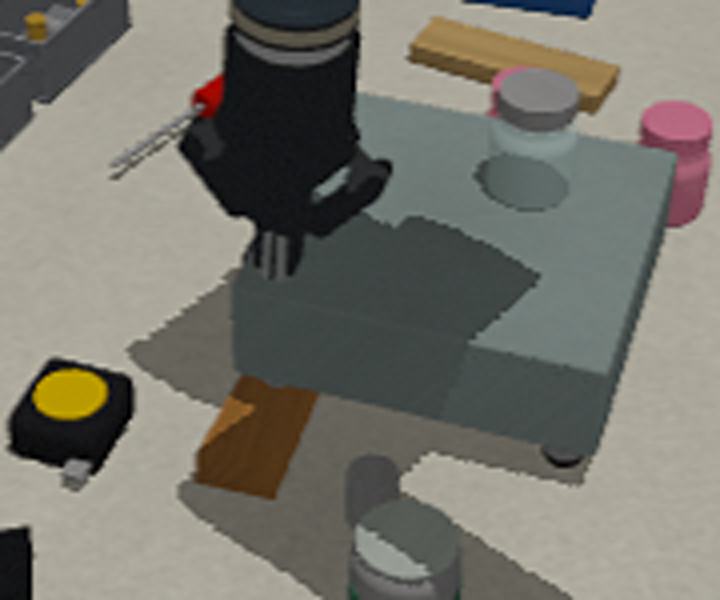

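The picture shows the tips just above the corner at crop (275,270), the wedge seated under the leg at (255,430), and the jar standing. There is no contact yet because the small moves stalled, so I'll use slightly larger ones.

jog_arm([
  [0,-0.4,0,-0.4,0],
  [0,0,0,-0.3,0],
])

```text
t: 21.03
tcp_pos: [0.5687, -0.018, 0.0634]
tool_rot: [0.651, 0.758, 0.021, 0.033]
force: [-11.6, 0.4, 30.4]
finger_gap: -0.002
```

jog_arm([
  [0,0,0,-0.4,0],
])

```text
t: 21.12
tcp_pos: [0.5687, -0.018, 0.0633]
tool_rot: [0.651, 0.758, 0.021, 0.034]
force: [-10.9, 1.2, 38.5]
finger_gap: -0.003
```

Contact, but too hard. I'll ease off.

jog_arm([
  [0,0,0,0.15,0],
])

```text
t: 21.2
tcp_pos: [0.5687, -0.018, 0.0663]
tool_rot: [0.651, 0.758, 0.021, 0.035]
force: [-0.2, -0.5, -0.1]
finger_gap: -0.002
```

jog_arm([
  [0,-0.1,0,-0.25,0],
])

```text
t: 21.28
tcp_pos: [0.5687, -0.0183, 0.0651]
tool_rot: [0.65, 0.758, 0.022, 0.036]
force: [-0.6, 0.6, 0.1]
finger_gap: -0.001
```

jog_arm([
  [0,0,0,-0.1,0],
])

```text
t: 21.37
tcp_pos: [0.5685, -0.0183, 0.0641]
tool_rot: [0.651, 0.758, 0.022, 0.036]
force: [-2.3, 1.4, 8.6]
finger_gap: -0.0
```

jog_arm([
  [0,0,0,-0.1,0],
])

```text
t: 21.45
tcp_pos: [0.5685, -0.0182, 0.0638]
tool_rot: [0.651, 0.758, 0.022, 0.036]
force: [-4.6, 1.1, 20.2]
finger_gap: 0.0
```

jog_arm([
  [0,0,0,0.0,0],
])

```text
t: 21.53
tcp_pos: [0.5685, -0.0182, 0.0641]
tool_rot: [0.651, 0.758, 0.022, 0.036]
force: [-1.4, -0.5, 7.7]
finger_gap: 0.003
```

jog_arm([
  [0,0,0,-0.04,0],
])

```text
t: 21.62
tcp_pos: [0.5685, -0.0182, 0.064]
tool_rot: [0.651, 0.758, 0.022, 0.036]
force: [-1.8, 1.1, 9.8]
finger_gap: -0.003
```

Now about 10 N. I'll hold it by commanding the same small depth, with camera calls in between (the arm holds its target) to see whether the cabinet stays put.

jog_arm([
  [0,0,0,-0.05,0],
  [0,0,0,-0.04,0],
])

```text
t: 21.78
tcp_pos: [0.5685, -0.0182, 0.064]
tool_rot: [0.651, 0.758, 0.022, 0.036]
force: [-2.1, 0.9, 11.5]
finger_gap: -0.004
```

Run:
```python
from h import *
for i in range(12): snapshot('side'); s=manip.sense(); print(round(s['t'],2),np.round(s['force'],1),np.round(s['tcp_pos'],4))
```

```text
21.83 [-1.7  0.7 11.3] [ 0.5685 -0.0182  0.064 ]
21.88 [-2.5 -0.3 12. ] [ 0.5685 -0.0182  0.064 ]
21.93 [-2.7  0.5 11.2] [ 0.5685 -0.0182  0.064 ]
21.98 [-2.   0.2 11.2] [ 0.5685 -0.0182  0.064 ]
22.03 [-3.2  0.4 12.5] [ 0.5685 -0.0182  0.064 ]
22.08 [-2.3  1.4 11.4] [ 0.5685 -0.0182  0.064 ]
22.13 [-1.7  1.4 11.5] [ 0.5685 -0.0182  0.064 ]
22.18 [-1.5 -0.1 12.3] [ 0.5685 -0.0182  0.064 ]
22.23 [-1.5  0.7 11.7] [ 0.5685 -0.0182  0.064 ]
22.28 [-2.2 -0.2 12.1] [ 0.5685 -0.0182  0.064 ]
22.33 [-1.8  0.1 11.3] [ 0.5685 -0.0182  0.064 ]
22.38 [-2.1  0.7 12.3] [ 0.5685 -0.0182  0.064 ]
```

I held about 11.7 N for over half a second with no downward give. Now I'll lift off clear and check.

jog_arm([
  [0,0,0,0.5,0],
  [0,0,0,2,0],
  [0,0,0,4,0],
  [0,0,0,4,0],
  [0,0,4,2,0],
  [0,0,4,0,0],
  [0,0,4,0,0],
  [0,0,4,0,0],
])

```text
t: 23.05
tcp_pos: [0.5664, 0.1356, 0.1859]
tool_rot: [0.657, 0.753, 0.019, 0.032]
force: [0.3, 0.1, -0.6]
finger_gap: -0.003
```

```bash
python3 look.py
python3 - <<'E'
from h import *
np.set_printoptions(precision=4,suppress=True)
p=snapshot('side'); save(p,'end')
for k in ['jar','socket','tape_measure','tin']:
    for d in models.pinpoint(p,k)[:2]: print(k,np.array(d['centre']),round(d['score'],2))
E
```

```text
tcp [0.5664 0.1356 0.1859] yaw 0.13548985562228433 [ 0.2681  0.0702 -0.5754]
top wedge [ 0.5612 -0.0085  0.0018] 0.69
top wedge_back [0.5541 0.0703 0.009 ] 0.77
top short_foot [ 0.565  -0.0195  0.0096] 0.72
top corner_top [ 0.5639 -0.0235  0.0983] 0.62
top cabinet [ 0.4859 -0.1171 -0.0013] 0.92
box tipside [0.5598 0.0038] back [0.5505 0.0714] len 0.06825217517134648 angle 0.13635109322030037
side wedge [ 0.5657 -0.0026  0.0005] 0.67
side wedge_back [0.5496 0.0714 0.0094] 0.82
side short_foot [ 0.5648 -0.0218  0.0054] 0.74
side corner_top [ 0.5618 -0.0169  0.0966] 0.94
side cabinet [ 0.4781 -0.1231  0.0005] 0.93
wrist wedge [ 0.5643 -0.001   0.0018] 0.98
wrist wedge_back [0.5503 0.0716 0.012 ] 0.73
wrist cabinet [ 0.4859 -0.1212  0.0014] 0.92
jar [ 0.3993 -0.3197 -0.0019] 0.9
jar [ 0.4614 -0.1678  0.1018] 0.71
socket [ 0.4643  0.0534 -0.0002] 0.51
tape_measure [ 0.6621  0.072  -0.001 ] 0.75
tin [ 0.4135  0.1315 -0.0003] 0.91
```

View pics/end.png

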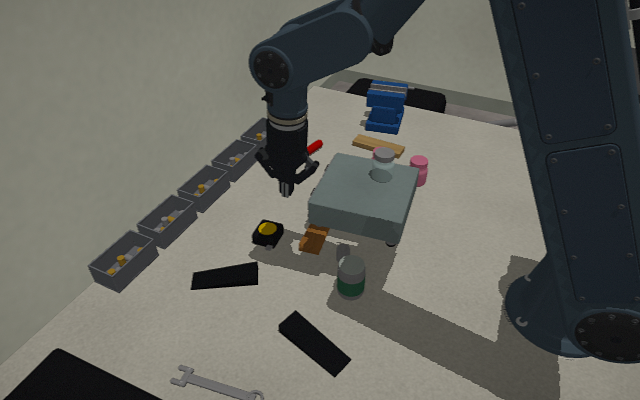

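The picture shows the hand clear at (287,180), the wedge under the corner at (315,240), the jar standing at (383,163), and the other things where they were. Handing in.

```bash
python3 -c "
from h import *
print(workorder.sign_off())"
```

```text
the job is handed in; nothing more can be done
None
```

I pushed the wooden wedge thin end first under the short leg with the shut fingertips, until the push resistance reached about 5 N. I then pressed the corner above the leg, moved the hand clear, and handed the job in with no verdict returned.

**Last checks**
- **Press:** I held it at about 11.7 N for over 0.6 s, with roughly another 0.2 s at 8–11 N just before. That is slightly short of a full second, and there was no give.
- **Wedge:** The leg axis is about 15–18 mm ahead of the wedge centre and about 2 mm off its middle line.
- **Cabinet and surroundings:** The cabinet is within about 5 mm of its place, which is within measurement error. The jar, socket, tape measure and tin are where they were. I did not measure the cabinet's tilt. I judged it level from the picture and the unyielding press.

**What went wrong or disagreed**
- **Tip height:** The fingertips sit about 36–40 mm above the reported tool point. My first push slid over the wedge without moving it, so I backed off and found the height from the camera.
- **Overshoot:** My first press went to about 38 N, with 11 N sideways, for about 0.2 s. I eased off and pressed again more gently.

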